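# Transfer sample containers to the bench rack in reverse order

## Robot

A 6-joint arm with a two-finger parallel gripper is mounted at the origin on a cart in front of the work surface, level with it; the furniture and walls round the work are solid. World frame = base frame: x ahead of the robot, y to its left, z up, the work surface at z = 0. Lengths are in m, angles in rad, forces in N, time in s.
With the tool pointing down it reaches from about 0.35 to 0.775 m from the base axis. Payload 5.5 kg.
Tool frame: the origin (TCP) lies midway between the tips of the shut fingers; the grasp point (between the pads) lies 19 mm behind it; z points along the fingers, x is the direction in which the jaws open and shut, and the axes are right-handed (so a half turn about z gives the same grasp; the last joint's range is limited). The gripper opens to 85 mm and grips with 20 to 120 N. Pads are 22 mm wide; open, the fingers measure 114 mm over their backs; the gripper's body (76 mm by 85 mm) begins 54 mm behind the grasp point. The pads swing forward as they close: fully open they stand 13 mm farther back than shut.
Start: joints at [-1.271, 0.313, 0.046, 1.304, 0, 1.431], TCP at [0.245, -0.52, 0.198] pointing down, gripper open.
Joint ranges: [-2.76, 2.76], [-0.86, 1.69], [-1.03, 1.26], [-2.2, 2.34], [-1.47, 1.5], [-3.14, 3.14]. Speed limits (rad/s): [2.57, 2.57, 3.14, 3.14, 3.14, 3.14].

## Interface

Orientations are given as a unit quaternion [w, x, y, z].
In Python, from workcell import env gives the robot as it stands.
- The arm moves only by the tool servo_tool, never from a script. Its argument "targets" is a list of rows, each an object with "xyz": the shift along the tool's x, y, z in m, a list of three; "twist": the turn, a rotation vector about the tool's x, y, z in rad, a list of three; "jaw": the opening, from 0 (shut) to 1 (fully open). A call has 1 to 12 rows; each row is the pose to reach, as a shift and turn from the pose commanded when the call began, along the tool's axes at that moment; what a row does not reach only later rows make up. A row lasts 1/12 s, in which the tool goes at most 41.7 mm and 7.16 degrees, less where a joint would pass 70% of its speed; a pose out of reach is approached as far as the arm can. A call with a gripper value outside its range is refused whole. The fingers move at their own pace and stop on an object; "squeeze" is the grip in N (left out, the last holds). Time passes only in rows, so rows that repeat a pose let the fingers close. It gives the time, the measured TCP pose, the force and the opening at its end, in the units of the state.
- env.get_state(): the state, without advancing time (a new reading comes with each control period).
- env.read_camera(name): name is "side" or "top"; returns a dict with "color" (384x512x3 uint8, red, green, blue), "depth" (384x512 float32, m along the optical axis (not along the pixel's ray), 0 where there is no reading), "fx", "fy", "cx", "cy" (pixels), "eye" and "attitude" of the camera in the world. Camera axes: x right, y down, z forward; pixel columns grow to the right and rows downward; lengths in m; the calibration is good to about 2 mm. A picture is of the moment at which its call begins.
- env.hand_in(): hands the job in, once; it reports no verdict.
The state is a dict: "clock": time; "joint_pos": joint angles; "qvel": joint speeds; "tau": joint torques, N m; "tcp_pos": TCP position; "orientation": TCP orientation; "wrist_force": force on the tool from outside, world axes, zero at the start; "ft_torque": the same for the moment, N m; "finger_gap": finger opening in m.
Only numpy, scipy, OpenCV 4.12 (cv2) and the standard library are available. Lean on these libraries where they do the work, as an engineer would, in place of code of your own. Each camera call takes 0.05 s, during which the arm holds its last target. There are 200 camera calls.

## Task

Move the four sample containers from the full aluminium rack into the empty grey rack, one to a compartment and in reverse order: seen from the robot, the leftmost one ends up rightmost, the second from the left ends up second from the right, and so on. Leave each standing upright on the floor of its compartment and let go of it; do not tip any over on the way, and leave the glass beaker, the rubber bung and the tape roll beside the racks alone.

Things in the scene. Friction and masses are not known exactly. Their poses are not given: they have to be found in the camera images.
- travel_rack: Bright aluminium rack, fixed, full at the start, a black pad in each compartment. 276 mm long (y) x 72 mm wide (x); 4 compartments, 64 x 64 mm inside, centred at its y = -102, -34, +34, +102 mm, x = 0. Floor 4 mm and walls 4 mm thick, wall tops 12 mm above the worktop; a lug sticks out 19 mm at each end. Origin: centre of its underside, on the worktop; +y is to the robot's left (row turned 5 to 15 degrees counter-clockwise).
- bench_rack: Matt grey rack, fixed, empty at the start, no pads. 276 mm long (y) x 72 mm wide (x); 4 compartments, 64 x 64 mm inside, centred at its y = -102, -34, +34, +102 mm, x = 0. Floor 4 mm and walls 4 mm thick, wall tops 12 mm above the worktop; a lug sticks out 19 mm at each end. Origin: centre of its underside, on the worktop; +y is to the robot's left (row turned 5 to 15 degrees counter-clockwise).
- large_jar_center (a point): Centre (on the axis, 30 mm above its base) of the white sample jar with a smooth blue screw cap, the largest jar, 47 mm across and 60 mm high (white body up to 50 mm). Loose, upright, under 0.15 kg; it starts on its pad in the travel rack, its base 8 mm above the worktop. z axis up along its axis.
- medium_jar_center (a point): Centre (on the axis, 24 mm above its base) of the white sample jar with a ribbed white screw cap, 40 mm across and 48 mm high (body up to 40 mm). Loose, upright, under 0.15 kg; it starts on its pad in the travel rack, its base 8 mm above the worktop. z axis up along its axis.
- small_jar_center (a point): Centre (on the axis, 22 mm above its base) of the white sample jar with a smooth red screw cap, the smallest, 33 mm across and 44 mm high (body up to 36 mm). Loose, upright, under 0.15 kg; it starts on its pad in the travel rack, its base 8 mm above the worktop. z axis up along its axis.
- dropper_center (a point): Centre (on the axis, 50 mm above its base) of the amber dropper bottle with a black rubber teat, 100 mm high; its round body is 33 mm across up to about 55 mm, then narrows to a neck. Loose, upright, under 0.15 kg; it starts on its pad in the travel rack, its base 8 mm above the worktop. z axis up along its axis.
- pad_large_jar: Round black rubber pad, 58 mm across and 4 mm thick, fixed in the compartment of the travel rack where the large jar stands at the start; it stays there and so marks that start place. Origin: centre of its underside, 4 mm above the worktop.
- pad_medium_jar: Round black rubber pad, 58 mm across and 4 mm thick, fixed in the compartment of the travel rack where the medium jar stands at the start; it stays there and so marks that start place. Origin: centre of its underside, 4 mm above the worktop.
- pad_small_jar: Round black rubber pad, 58 mm across and 4 mm thick, fixed in the compartment of the travel rack where the small jar stands at the start; it stays there and so marks that start place. Origin: centre of its underside, 4 mm above the worktop.
- pad_dropper: Round black rubber pad, 58 mm across and 4 mm thick, fixed in the compartment of the travel rack where the dropper bottle stands at the start; it stays there and so marks that start place. Origin: centre of its underside, 4 mm above the worktop.
Not all that is in view belongs to the job. What is shaped like the part that bears small_jar_center but orange is not meant.

How it is judged:
At the end, for the whole second after the job is handed in: Each container stands in the grey rack, in the compartment that mirrors (left to right) the one it started from in the aluminium rack: its axis within 20 mm of the compartment's centre along and across the rack, its base on the compartment floor within 4 mm, upright within 0.1 rad and at rest (((y of pad_large_jar in the frame of travel_rack between -0.127 and -0.077 m and y of large_jar_center in the frame of bench_rack between 0.082 and 0.122 m) or (y of pad_large_jar in the frame of travel_rack between -0.059 and -0.009 m and y of large_jar_center in the frame of bench_rack between 0.014 and 0.054 m) or (y of pad_large_jar in the frame of travel_rack between 0.009 and 0.059 m and y of large_jar_center in the frame of bench_rack between -0.054 and -0.014 m) or (y of pad_large_jar in the frame of travel_rack between 0.077 and 0.127 m and y of large_jar_center in the frame of bench_rack between -0.122 and -0.082 m)) and x of large_jar_center in the frame of bench_rack between -0.02 and 0.02 m and z of large_jar_center in the frame of bench_rack between 0.03 and 0.038 m and angle between each of large_jar_center, medium_jar_center, small_jar_center, dropper_center's own z axis and vertical below 0.1 rad and linear speed of each of large_jar, medium_jar, small_jar, dropper below 0.02 m/s and angular speed of each of large_jar, medium_jar, small_jar, dropper below 0.6 rad/s and ((y of pad_medium_jar in the frame of travel_rack between -0.127 and -0.077 m and y of medium_jar_center in the frame of bench_rack between 0.082 and 0.122 m) or (y of pad_medium_jar in the frame of travel_rack between -0.059 and -0.009 m and y of medium_jar_center in the frame of bench_rack between 0.014 and 0.054 m) or (y of pad_medium_jar in the frame of travel_rack between 0.009 and 0.059 m and y of medium_jar_center in the frame of bench_rack between -0.054 and -0.014 m) or (y of pad_medium_jar in the frame of travel_rack between 0.077 and 0.127 m and y of medium_jar_center in the frame of bench_rack between -0.122 and -0.082 m)) and x of medium_jar_center in the frame of bench_rack between -0.02 and 0.02 m and z of medium_jar_center in the frame of bench_rack between 0.024 and 0.032 m and ((y of pad_small_jar in the frame of travel_rack between -0.127 and -0.077 m and y of small_jar_center in the frame of bench_rack between 0.082 and 0.122 m) or (y of pad_small_jar in the frame of travel_rack between -0.059 and -0.009 m and y of small_jar_center in the frame of bench_rack between 0.014 and 0.054 m) or (y of pad_small_jar in the frame of travel_rack between 0.009 and 0.059 m and y of small_jar_center in the frame of bench_rack between -0.054 and -0.014 m) or (y of pad_small_jar in the frame of travel_rack between 0.077 and 0.127 m and y of small_jar_center in the frame of bench_rack between -0.122 and -0.082 m)) and x of small_jar_center in the frame of bench_rack between -0.02 and 0.02 m and z of small_jar_center in the frame of bench_rack between 0.022 and 0.03 m and ((y of pad_dropper in the frame of travel_rack between -0.127 and -0.077 m and y of dropper_center in the frame of bench_rack between 0.082 and 0.122 m) or (y of pad_dropper in the frame of travel_rack between -0.059 and -0.009 m and y of dropper_center in the frame of bench_rack between 0.014 and 0.054 m) or (y of pad_dropper in the frame of travel_rack between 0.009 and 0.059 m and y of dropper_center in the frame of bench_rack between -0.054 and -0.014 m) or (y of pad_dropper in the frame of travel_rack between 0.077 and 0.127 m and y of dropper_center in the frame of bench_rack between -0.122 and -0.082 m)) and x of dropper_center in the frame of bench_rack between -0.02 and 0.02 m and z of dropper_center in the frame of bench_rack between 0.05 and 0.058 m); the robot touches nothing.
It fails at once if a container is tipped over (more than 45 degrees) (angle between any of large_jar_center, medium_jar_center, small_jar_center, dropper_center's own z axis and vertical above 0.79 rad).
It fails at once if the glass beaker beside the racks is pushed away (more than 30 mm) (distance of beaker from where it was at the start of the episode above 0.03 m).
It fails at once if the rubber bung beside the racks is pushed away (more than 30 mm) (distance of bung from where it was at the start of the episode above 0.03 m).
It fails at once if the tape roll beside the racks is pushed away (more than 30 mm) (distance of tape_roll from where it was at the start of the episode above 0.03 m).
It also fails if it takes over 96 s, if anything falls off the work surface, if the arm or the gripper's body presses on something with over 40 N, if the wrist force passes 120 N, or if a joint passes its speed limit or range.

## Working session

There is one attempt and no reset: what is moved stays moved. The work goes in short steps, Python scripts to look and compute and a tool call to move; the robot and the scene stay as the last step left them, time stands still between calls to the robot, and variables do not carry over. Pictures are saved under pics/ and viewed, about 12 in all and at most 16, crops included, and the job is handed in when it is done.

Besides the shell and the picture viewer there is one more tool, called in YAML: its name, and indented under it one key for each argument. servo_tool: Moves the arm, as the interface text tells. Its arguments: {"type":"object","properties":{"targets":{"type":"array","items":{"type":"object","properties":{"xyz":{"type":"array","items":{"type":"number"}},"twist":{"type":"array","items":{"type":"number"}},"jaw":{"type":"number"}}}},"squeeze":{"type":"number"}},"required":["targets"]}

```bash
mkdir -p pics
cat > h.py <<'E'
import numpy as np, cv2
from scipy.spatial.transform import Rotation as R
from workcell import env
def snap(n):
    c=env.read_camera(n); a=np.array(c["attitude"],float)
    c["R"]=R.from_quat(a[[1,2,3,0]]).as_matrix() if a.size==4 else a.reshape(3,3); return c
def save(c,f): cv2.imwrite("pics/"+f,c["color"][:,:,::-1])
def ray(c,u,v,z):
    d=c["R"]@np.array([(u-c["cx"])/c["fx"],(v-c["cy"])/c["fy"],1]); e=np.array(c["eye"]); return e+d*(z-e[2])/d[2]
def cloud(c):
    v,u=np.mgrid[:384,:512]; d=c["depth"]
    p=np.stack([(u-c["cx"])/c["fx"]*d,(v-c["cy"])/c["fy"]*d,d],-1); return p@c["R"].T+np.array(c["eye"])
E
python3 - <<'E'
from h import *
for n in("top","side"):
    c=snap(n); save(c,n+"0.png"); print(n,c["fx"],c["eye"],c["attitude"],np.round(c["R"],3).tolist())
print(env.get_state())
E
```

```text
top 471.6509308992026 [0.41194931 0.15988635 0.92049459] [ 0.04953809 -0.70445231  0.70515544 -0.06362952] [[-0.003, -0.987, 0.16], [-1.0, -0.001, -0.02], [0.02, -0.16, -0.987]]
side 347.89477163589584 [ 0.45384982 -0.61604801  0.41387314] [-0.55537704  0.82983727 -0.04847718  0.02400862] [[0.994, -0.054, 0.094], [-0.107, -0.378, 0.919], [-0.014, -0.924, -0.382]]
{'clock': 0.1, 'joint_pos': array([-1.27060559e+00,  3.13933162e-01,  4.51324171e-02,  1.30360441e+00,
       -3.55325419e-05,  1.43117730e+00]), 'qvel': array([ 0.00108622, -0.00118894,  0.00249895, -0.00071661,  0.00127047,
        0.00022284]), 'tau': array([ 1.90724313e-03, -4.81726456e+01,  2.99243295e+01,  1.28020754e-02,
       -1.92504922e-04, -4.04995333e-06]), 'tcp_pos': array([ 0.24463957, -0.51981712,  0.1967099 ]), 'orientation': array([-5.07827848e-04,  8.44324120e-01, -5.35832188e-01, -6.24108589e-04]), 'wrist_force': array([-0.17644492,  0.27017773, -0.26842598]), 'ft_torque': array([-0.0433659 , -0.02058814, -0.03191837]), 'finger_gap': 0.08584100115984794}
```

View pics/top0.png

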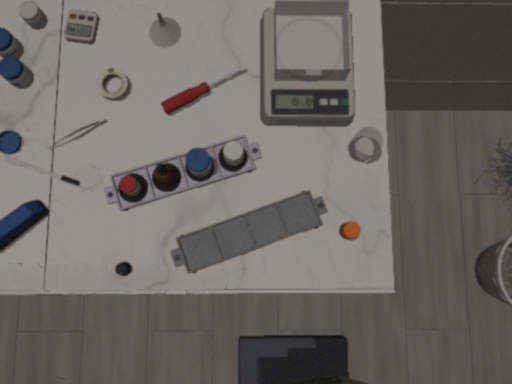

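View pics/side0.png

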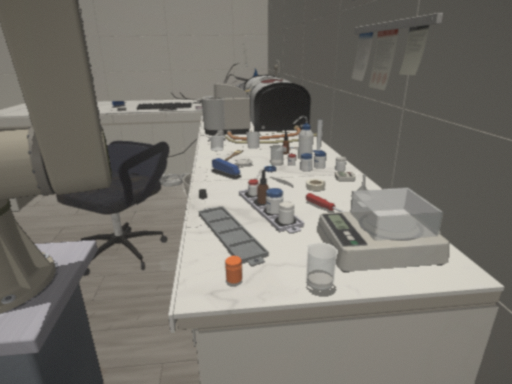

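The candidates in the top view are:
- Red-capped small jar at (130,187).
- Amber dropper at (166,177).
- Large blue jar at (199,163).
- Medium white jar at (233,154).
- Lookalikes: the orange jar at (350,230), the blue caps at (10,70) and (9,142), the white jar at (31,13) and the bung at (123,268).

I choose the four in the aluminium rack, and will check them in a close crop with measurements.

```bash
cat > m.py <<'E'
from h import *
c=snap("top"); im=c["color"]; P=cloud(c); Z=P[...,2]
hsv=cv2.cvtColor(im,cv2.COLOR_RGB2HSV)
# grey rack: smooth dark grey region in ROI
g=cv2.cvtColor(im,cv2.COLOR_RGB2GRAY); out=im.copy()
def big(m,roi):
    k=np.zeros_like(m); u0,v0,u1,v1=roi; k[v0:v1,u0:u1]=m[v0:v1,u0:u1]
    k=cv2.morphologyEx(k,cv2.MORPH_CLOSE,np.ones((3,3)))
    return max(cv2.findContours(k,0,2)[0],key=cv2.contourArea)
q=big(((g<135)*255).astype(np.uint8),(165,185,335,280))
m=np.zeros_like(g); cv2.drawContours(m,[q],-1,255,-1); m=cv2.morphologyEx(m,cv2.MORPH_OPEN,np.ones((25,25)))
q2=max(cv2.findContours(m,0,2)[0],key=cv2.contourArea)
for nm,k in(("withlugs",q),("body",q2)):
    pts=np.array([ray(c,u,v,.012)[:2] for u,v in k[:,0]],np.float32)
    r=cv2.minAreaRect(pts); print(nm,np.round(r[0],4),np.round(r[1],4),r[2])
cv2.drawContours(out,[q],-1,(0,255,0),1)
H,S,V=cv2.split(hsv)
pink=((Z>.03)&(Z<.2)).astype(np.uint8)*255
for nm,ht,(u,v) in(("small",.052,(130,187)),("drop",.108,(166,177)),("large",.068,(199,163)),("medium",.056,(233,154))):
    w=np.s_[v-28:v+28,u-22:u+22]; p=P[w].reshape(-1,3)
    zt=np.percentile(p[:,2],99); t=p[p[:,2]>ht-.012]
    if len(t)>5: print(nm,"ztop",zt,"n",len(t),"mean",np.round(t[:,:2].mean(0),4),"mid",np.round((t[:,:2].min(0)+t[:,:2].max(0))/2,4),np.round(np.ptp(t[:,:2],axis=0),4),"ray",np.round(ray(c,u,v,ht)[:2],4))
print("table z",np.median(Z[260:280,230:300]))
for nm,(u,v) in(("bung",(123,268)),("orange",(350,230)),("beaker",(364,148)),("tape",(113,84)),("lugL",(112,194)),("lugR",(255,151))): print(nm,np.round(ray(c,u,v,.012),3))
cv2.imwrite("pics/crop1.png",cv2.resize(out[125:285,95:335],None,fx=3.3,fy=3.3,interpolation=cv2.INTER_CUBIC)[:,:,::-1])
E
python3 m.py
```

```text
withlugs [0.4758 0.1442] [0.0876 0.3271] 20.820817947387695
body [0.4721 0.1485] [0.0799 0.3048] 19.060178756713867
small ztop 0.053826093905696835 n 261 mean [0.5508 0.3669] mid [0.4923 0.2765] [0.1607 0.2332] ray [0.5511 0.3716]
drop ztop 0.10517280118234758 n 47 mean [0.5513 0.2839] mid [0.4989 0.2375] [0.1738 0.1552] ray [0.5598 0.2962]
large ztop 0.07037987186911202 n 497 mean [0.5951 0.2443] mid [0.5172 0.2146] [0.2106 0.1095] ray [0.5934 0.243 ]
medium ztop 0.05797243986672414 n 354 mean [0.6127 0.1802] mid [0.5254 0.1799] [0.2269 0.0399] ray [0.6133 0.1808]
table z -0.0005219388025147209
bung [0.403 0.389 0.012]
orange [ 0.474 -0.045  0.012]
beaker [ 0.636 -0.078  0.012]
tape [0.767 0.424 0.012]
lugL [0.544 0.416 0.012]
lugR [0.63  0.138 0.012]
```

View pics/crop1.png

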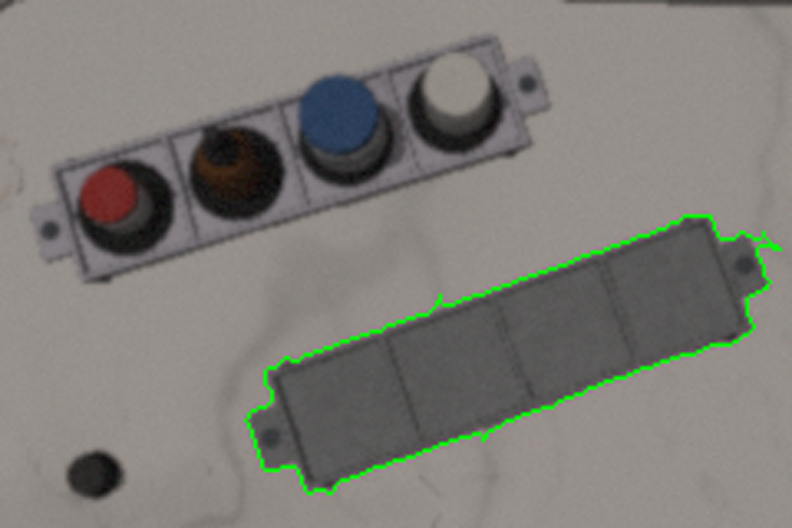

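The crop shows the grey rack empty, outlined correctly apart from small shadow spurs. From left to right the aluminium rack holds red (108,193), dropper (222,146), blue (339,113) and white (457,90), in crop pixels. Next I'll get the numbers.

```bash
cat > p.py <<'E'
from h import *
c=snap("top"); im=c["color"]; P=cloud(c); H,S,V=cv2.split(cv2.cvtColor(im,cv2.COLOR_RGB2HSV))
def un(U,Vv): return (U+.5)/3.3-.5+95,(Vv+.5)/3.3-.5+125
def frame(nm,cs):
    p=np.array([ray(c,*un(*q),.012)[:2] for q in cs]); o=p.mean(0); y=(p[0]+p[3]-p[1]-p[2])/2; x=(p[0]+p[1]-p[2]-p[3])/2
    L=np.linalg.norm(y); y/=L; print(nm,"centre",np.round(o,4),"len",round(L,4),"wid",round(np.linalg.norm(x),4),"angle",round(np.degrees(np.arctan2(-y[0],y[1])),2))
    for k in(.102,.034,-.034,-.102): print("   y",k,np.round(o+k*y,4))
    return o,y
frame("travel",[(55,168),(495,37),(532,145),(92,280)]); frame("bench",[(278,373),(711,218),(748,328),(310,488)])
def cap(nm,m,h,u,v,r=14):
    k=np.zeros_like(H); k[v-r:v+r,u-r:u+r]=m[v-r:v+r,u-r:u+r]*255
    n,l,st,ce=cv2.connectedComponentsWithStats(k); i=1+np.argmax(st[1:,4]); q=max(cv2.findContours((l==i).astype(np.uint8),0,2)[0],key=cv2.contourArea)
    (a,b),rr=cv2.minEnclosingCircle(q); print(nm,np.round(ce[i],1),(round(a,1),round(b,1)),round(rr,1),np.round(ray(c,*ce[i],h)[:2],4))
cap("small",((H<10)|(H>170))&(S>120)&(V>60),.052,128,184,10)
cap("large",(H>95)&(H<125)&(S>90)&(V>60),.068,198,159)
cap("medium",P[...,2]>.052,.056,233,153)
cap("drop",P[...,2]>.085,.108,163,170)
s=env.get_state(); r=R.from_quat(s["orientation"][[1,2,3,0]]).as_matrix(); print(np.round(r,3).tolist())
E
python3 p.py
```

```text
travel centre [0.5871 0.2771] len 0.2706 wid 0.0703 angle 17.31
   y 0.102 [0.5567 0.3744]
   y 0.034 [0.577  0.3095]
   y -0.034 [0.5972 0.2446]
   y -0.102 [0.6174 0.1797]
bench centre [0.4722 0.1478] len 0.2697 wid 0.0684 angle 19.76
   y 0.102 [0.4377 0.2438]
   y 0.034 [0.4607 0.1798]
   y -0.034 [0.4837 0.1158]
   y -0.102 [0.5067 0.0518]
small [127.7 183.7] (127.4, 183.6) 8.6 [0.5572 0.3762]
large [197.1 159.4] (197.4, 159.5) 11.7 [0.6001 0.2466]
medium [232.9 150.3] (232.9, 150.3) 10.2 [0.6204 0.1811]
drop [159.6 166.8] (159.8, 166.8) 4.2 [0.5779 0.3079]
[[0.426, -0.905, -0.0], [-0.905, -0.426, 0.001], [-0.001, -0.0, -1.0]]
```

```bash
cat > go.py <<'E'
import sys; from h import *
# go.py x y z yawdeg : tool-axis shift from measured pose
x,y,z,a=map(float,sys.argv[1:5]); s=env.get_state(); r=R.from_quat(s["orientation"][[1,2,3,0]])
d=r.inv().apply(np.array([x,y,z])-s["tcp_pos"]); A=np.radians(a); X=np.array([np.cos(A),np.sin(A),0]); Y=np.array([np.sin(A),-np.cos(A),0])
t=R.from_matrix(np.stack([X,Y,[0,0,-1]],1)); print("t",round(s["clock"],2),"xyz",np.round(d,4),"twist",np.round((r.inv()*t).as_rotvec(),3),"gap",round(s["finger_gap"],4),"tcp",np.round(s["tcp_pos"],4),"F",np.round(s["wrist_force"],1))
E
python3 go.py .578 .308 .198 18
```

```text
t 0.2 xyz [-6.073e-01 -6.541e-01 -3.000e-04] twist [-1.000e-03  1.000e-03 -1.445e+00] gap 0.0854 tcp [ 0.2447 -0.52    0.1969] F [ 0.3 -1.  -0.5]
```

servo_tool:
  targets:
    - {"xyz": [-0.028, -0.03, 0], "twist": [0, 0, -0.12], "jaw": 1}
    - {"xyz": [-0.055, -0.06, 0], "twist": [0, 0, -0.24], "jaw": 1}
    - {"xyz": [-0.083, -0.089, 0], "twist": [0, 0, -0.36], "jaw": 1}
    - {"xyz": [-0.11, -0.119, 0], "twist": [0, 0, -0.48], "jaw": 1}
    - {"xyz": [-0.138, -0.149, 0], "twist": [0, 0, -0.6], "jaw": 1}
    - {"xyz": [-0.166, -0.178, 0], "twist": [0, 0, -0.72], "jaw": 1}
    - {"xyz": [-0.193, -0.208, 0], "twist": [0, 0, -0.84], "jaw": 1}
    - {"xyz": [-0.221, -0.238, 0], "twist": [0, 0, -0.96], "jaw": 1}
    - {"xyz": [-0.248, -0.268, 0], "twist": [0, 0, -1.08], "jaw": 1}
    - {"xyz": [-0.276, -0.297, 0], "twist": [0, 0, -1.2], "jaw": 1}
    - {"xyz": [-0.303, -0.327, 0], "twist": [0, 0, -1.32], "jaw": 1}
    - {"xyz": [-0.331, -0.357, 0], "twist": [0, 0, -1.44], "jaw": 1}

```text
clock: 1.2
tcp_pos: [0.4272, -0.0669, 0.1976]
orientation: [0.0, 0.988, 0.157, 0.0]
wrist_force: [1.5, -0.6, -0.8]
finger_gap: 0.0856
```

```bash
python3 go.py .578 .308 .19 18
```

```text
t 1.2 xyz [ 0.2594 -0.3099  0.0076] twist [ 0.001 -0.     0.   ] gap 0.0856 tcp [ 0.4272 -0.0669  0.1976] F [ 1.5 -0.6 -0.8]
```

servo_tool:
  targets:
    - {"xyz": [0.026, -0.031, 0], "jaw": 1}
    - {"xyz": [0.052, -0.062, 0], "jaw": 1}
    - {"xyz": [0.078, -0.093, 0], "jaw": 1}
    - {"xyz": [0.104, -0.124, 0], "jaw": 1}
    - {"xyz": [0.13, -0.155, 0], "jaw": 1}
    - {"xyz": [0.156, -0.186, 0], "jaw": 1}
    - {"xyz": [0.182, -0.217, 0], "jaw": 1}
    - {"xyz": [0.208, -0.248, 0], "jaw": 1}
    - {"xyz": [0.234, -0.279, 0], "jaw": 1}
    - {"xyz": [0.26, -0.31, 0], "jaw": 1}
    - {"xyz": [0.26, -0.31, 0], "jaw": 1}
    - {"xyz": [0.26, -0.31, 0], "jaw": 1}

```text
schema error: expected keys xyz, twist, jaw
```

```bash
python3 go.py .578 .308 .039 18
python3 - <<'E'
from h import *
a=snap("top")["color"][100:220,90:270]; b=snap("side")["color"][140:250,200:365]
a=cv2.resize(a,(540,360),interpolation=2);b=cv2.resize(b,(540,360)[:2],interpolation=2)
cv2.imwrite("pics/c2.png",np.hstack([a[:, :400],b[:,:400]])[:,:,::-1])
E
```

```text
t 1.2 xyz [ 0.2593 -0.31    0.1586] twist [ 0.001 -0.     0.   ] gap 0.0856 tcp [ 0.4272 -0.0669  0.1976] F [ 1.5 -0.6 -0.8]
```

View pics/c2.png

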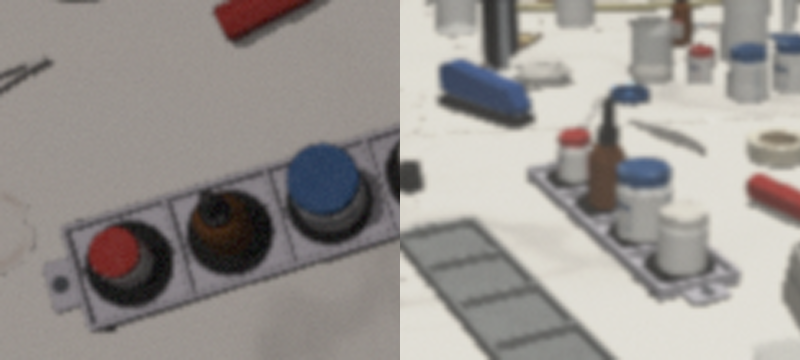

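The picture shows the scene unchanged: that move was refused because a row needs a twist. I'll send it again.

servo_tool:
  targets:
    - {"xyz": [0.026, -0.031, 0], "twist": [0, 0, 0], "jaw": 1}
    - {"xyz": [0.052, -0.062, 0], "twist": [0, 0, 0], "jaw": 1}
    - {"xyz": [0.078, -0.093, 0], "twist": [0, 0, 0], "jaw": 1}
    - {"xyz": [0.104, -0.124, 0], "twist": [0, 0, 0], "jaw": 1}
    - {"xyz": [0.13, -0.155, 0], "twist": [0, 0, 0], "jaw": 1}
    - {"xyz": [0.156, -0.186, 0], "twist": [0, 0, 0], "jaw": 1}
    - {"xyz": [0.182, -0.217, 0], "twist": [0, 0, 0], "jaw": 1}
    - {"xyz": [0.208, -0.248, 0], "twist": [0, 0, 0], "jaw": 1}
    - {"xyz": [0.234, -0.279, 0], "twist": [0, 0, 0], "jaw": 1}
    - {"xyz": [0.26, -0.31, 0], "twist": [0, 0, 0], "jaw": 1}
    - {"xyz": [0.26, -0.31, 0], "twist": [0, 0, 0], "jaw": 1}
    - {"xyz": [0.26, -0.31, 0], "twist": [0, 0, 0], "jaw": 1}

```text
clock: 2.3
tcp_pos: [0.5805, 0.3067, 0.1953]
orientation: [0.0, 0.988, 0.155, -0.001]
wrist_force: [-0.3, -0.1, -1.2]
finger_gap: 0.0854
```

```bash
python3 go.py .578 .308 .039 18
python3 - <<'E'
from h import *
a=snap("top")["color"][100:220,90:223]; b=snap("side")["color"][110:230,200:333]
cv2.imwrite("pics/c3.png",np.hstack([cv2.resize(k,None,fx=3,fy=3,interpolation=2) for k in(a,b)])[:,:,::-1])
E
```

```text
t 2.3 xyz [-0.0016 -0.0021  0.1564] twist [ 0.001  0.003 -0.003] gap 0.0854 tcp [0.5805 0.3067 0.1953] F [-0.3 -0.1 -1.2]
```

View pics/c3.png

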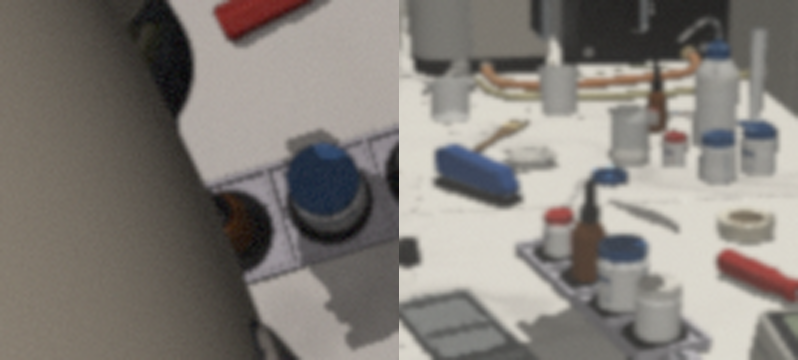

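servo_tool:
  targets:
    - {"xyz": [-0.001, -0.002, 0.03], "twist": [0, 0, 0], "jaw": 1}
    - {"xyz": [-0.001, -0.002, 0.06], "twist": [0, 0, 0], "jaw": 1}
    - {"xyz": [-0.001, -0.002, 0.09], "twist": [0, 0, 0], "jaw": 1}
    - {"xyz": [-0.001, -0.002, 0.095], "twist": [0, 0, 0], "jaw": 1}
    - {"xyz": [-0.001, -0.002, 0.095], "twist": [0, 0, 0], "jaw": 1}

```text
clock: 2.82
tcp_pos: [0.5768, 0.3048, 0.1009]
orientation: [0.001, 0.988, 0.153, -0.002]
wrist_force: [-0.6, -0.4, 0.9]
finger_gap: 0.0851
```

```bash
python3 go.py .578 .308 .039 18
python3 - <<'E'
from h import *
b=snap("side")["color"][90:250,190:350]
cv2.imwrite("pics/c4.png",cv2.resize(b,None,fx=3.7,fy=3.7,interpolation=2)[:,:,::-1])
E
```

```text
t 2.82 xyz [ 0.0024 -0.0028  0.0619] twist [ 0.001  0.005 -0.007] gap 0.0851 tcp [0.5768 0.3048 0.1009] F [-0.6 -0.4  0.9]
```

View pics/c4.png

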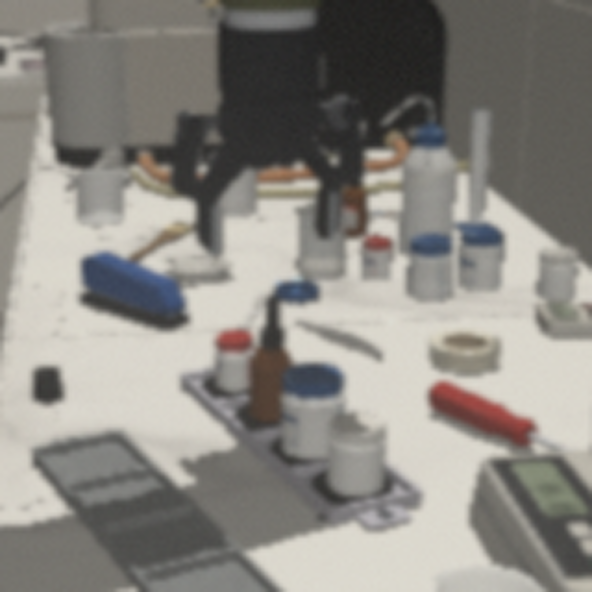

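The side view shows the tips at crop (215,245) and (330,235) centred over the teat at (272,297). They look higher than the TCP reading suggests, so I'll check that by projection.

Run:
```python
from h import *
c=snap("side"); P=cloud(c)
def pr(p):
    q=c["R"].T@(np.array(p)-c["eye"]); return np.round([c["fx"]*q[0]/q[2]+c["cx"],c["fy"]*q[1]/q[2]+c["cy"],q[2]],2)
t=env.get_state()["tcp_pos"]; print("tcp",pr(t),"teat",pr([.578,.308,.108]),"base",pr([.578,.308,.008]))
for n,(u,v) in dict(tipL=(247,154),tipL2=(246,150),tipR=(279,152),teat=(263,173),teat2=(264,178),body=(263,195),large=(274,205),redcap=(253,183)).items(): print(n,np.round(P[v-1:v+2,u-1:u+2].reshape(-1,3),3)[[1,4,7]].tolist())
```

```text
tcp [262.95 170.43   0.98] teat [262.31 169.09   0.98] base [262.41 201.7    1.02]
tipL [[0.533, 0.282, 0.164], [0.533, 0.283, 0.161], [0.533, 0.283, 0.158]]
tipL2 [[0.531, 0.283, 0.175], [0.531, 0.284, 0.172], [0.531, 0.281, 0.17]]
tipR [[0.625, 0.308, 0.158], [0.625, 0.307, 0.156], [0.625, 0.309, 0.152]]
teat [[0.579, 0.302, 0.101], [0.579, 0.303, 0.098], [0.58, 0.305, 0.094]]
teat2 [[0.582, 0.306, 0.085], [0.582, 0.304, 0.083], [0.582, 0.302, 0.08]]
body [[0.578, 0.296, 0.037], [0.578, 0.298, 0.033], [0.454, -0.616, 0.414]]
large [[0.598, 0.223, 0.037], [0.598, 0.222, 0.034], [0.598, 0.222, 0.031]]
redcap [[0.557, 0.363, 0.05], [0.557, 0.363, 0.047], [0.557, 0.361, 0.045]]
```

Run:
```python
from h import *
c=snap("side"); b=cv2.imread("pics/side0.png")[:,:,::-1]; d=np.abs(c["color"].astype(int)-b).max(2).astype(np.uint8)
w=np.s_[105:185,215:310]
k=np.hstack([c["color"][w],np.repeat(np.clip(d[w]*3,0,255)[...,None],3,2).astype(np.uint8)])
cv2.imwrite("pics/c5.png",cv2.resize(k,None,fx=4.2,fy=4.2,interpolation=2)[:,:,::-1]); print(env.get_state()["clock"])
```

```text
2.9667
```

View pics/c5.png

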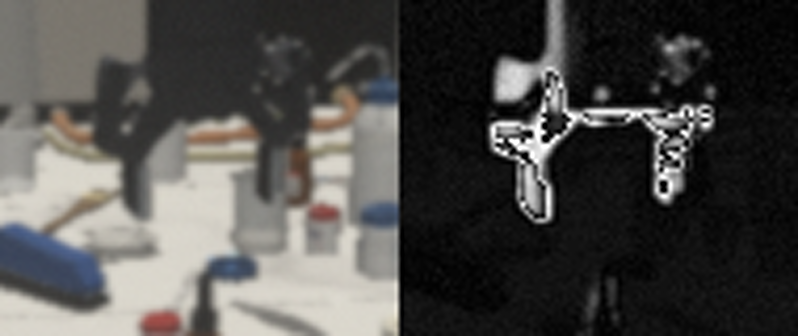

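The tips sit at z≈0.15 by camera, while the reported TCP of 0.101 would put them at about 0.114. Going down another 40 mm is safe under either reading and shows which is right.

servo_tool:
  targets:
    - {"xyz": [0.002, -0.003, 0.02], "twist": [0, 0, 0], "jaw": 1}
    - {"xyz": [0.002, -0.003, 0.04], "twist": [0, 0, 0], "jaw": 1}
    - {"xyz": [0.002, -0.003, 0.04], "twist": [0, 0, 0], "jaw": 1}
    - {"xyz": [0.002, -0.003, 0.04], "twist": [0, 0, 0], "jaw": 1}
    - {"xyz": [0.002, -0.003, 0.04], "twist": [0, 0, 0], "jaw": 1}

```text
clock: 3.38
tcp_pos: [0.581, 0.3109, 0.0647]
orientation: [-0.0, 0.988, 0.154, 0.001]
wrist_force: [-0.8, -0.1, 1.0]
finger_gap: 0.0854
```

```bash
python3 go.py .578 .308 .039 18
python3 - <<'E'
from h import *
c=snap("side"); P=cloud(c); b=cv2.imread("pics/side0.png")[:,:,::-1]; d=np.abs(c["color"].astype(int)-b).max(2)
m=(d>40)&(P[...,1]>.25)&(P[...,1]<.34)&(P[...,0]>.5)&(P[...,0]<.66)&(P[...,2]>.02)
for nm,k in(("L",m&(P[...,0]<.56)),("R",m&(P[...,0]>.6))):
    v,u=np.nonzero(k); i=np.argsort(-v)[:4]; print(nm,[(u[j],v[j],np.round(P[v[j],u[j]],3).tolist()) for j in i])
cv2.imwrite("pics/c6.png",cv2.resize(c["color"][105:225,205:325],None,fx=4.5,fy=4.5,interpolation=2)[:,:,::-1])
E
```

```text
t 3.38 xyz [-0.0038  0.0019  0.0257] twist [ 0.    -0.003 -0.005] gap 0.0854 tcp [0.581  0.3109 0.0647] F [-0.8 -0.1  1. ]
L [(np.int64(250), np.int64(170), [0.541, 0.286, 0.114]), (np.int64(249), np.int64(170), [0.539, 0.289, 0.114]), (np.int64(248), np.int64(170), [0.536, 0.292, 0.112]), (np.int64(247), np.int64(169), [0.533, 0.291, 0.116])]
R [(np.int64(278), np.int64(190), [0.613, 0.251, 0.065]), (np.int64(275), np.int64(190), [0.605, 0.252, 0.065]), (np.int64(274), np.int64(190), [0.602, 0.253, 0.065]), (np.int64(277), np.int64(189), [0.611, 0.255, 0.067])]
```

View pics/c6.png

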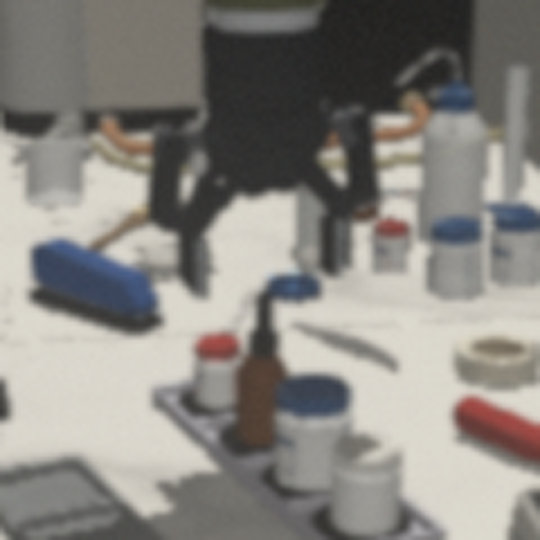

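Confirmed: the gripper is really about 35 mm higher than the reported TCP z. Body and tips agree on this, and xy is fine. I'll use true z = reported z + 0.035 and check it visually. Next I go down 58 mm in stages.

servo_tool:
  targets:
    - {"xyz": [0, 0.003, 0.015], "twist": [0, 0, 0], "jaw": 1}
    - {"xyz": [0, 0.003, 0.03], "twist": [0, 0, 0], "jaw": 1}
    - {"xyz": [0, 0.003, 0.045], "twist": [0, 0, 0], "jaw": 1}
    - {"xyz": [0, 0.003, 0.05], "twist": [0, 0, 0], "jaw": 1}
    - {"xyz": [0, 0.003, 0.05], "twist": [0, 0, 0], "jaw": 1}
    - {"xyz": [0, 0.003, 0.05], "twist": [0, 0, 0], "jaw": 1}

```text
clock: 3.93
tcp_pos: [0.5813, 0.308, 0.0136]
orientation: [-0.0, 0.988, 0.154, 0.001]
wrist_force: [0.3, -0.9, 0.6]
finger_gap: 0.0856
```

```bash
python3 go.py .578 .308 .004 18
python3 - <<'E'
from h import *
c=snap("side")
cv2.imwrite("pics/c7.png",cv2.resize(c["color"][125:225,210:310],None,fx=5.5,fy=5.5,interpolation=2)[:,:,::-1])
E
```

```text
t 3.93 xyz [-0.0031 -0.001   0.0096] twist [ 0.    -0.001 -0.005] gap 0.0856 tcp [0.5813 0.308  0.0136] F [ 0.3 -0.9  0.6]
```

View pics/c7.png

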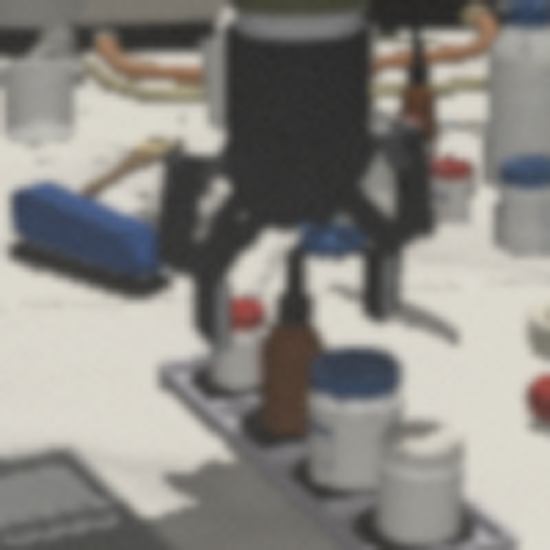

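The side view shows the tips at (213,340) and (380,318), straddling the bottle at x≈292, and the body bottom about 10–15 mm above the teat. Down another 11 mm, then close.

servo_tool:
  squeeze: 35
  targets:
    - {"xyz": [0, 0, 0.006], "twist": [0, 0, 0], "jaw": 1}
    - {"xyz": [0, 0, 0.011], "twist": [0, 0, 0], "jaw": 1}
    - {"xyz": [0, 0, 0.011], "twist": [0, 0, 0], "jaw": 0.6}
    - {"xyz": [0, 0, 0.011], "twist": [0, 0, 0], "jaw": 0.45}
    - {"xyz": [0, 0, 0.011], "twist": [0, 0, 0], "jaw": 0.3}
    - {"xyz": [0, 0, 0.011], "twist": [0, 0, 0], "jaw": 0.2}
    - {"xyz": [0, 0, 0.011], "twist": [0, 0, 0], "jaw": 0.1}
    - {"xyz": [0, 0, 0.011], "twist": [0, 0, 0], "jaw": 0.1}
    - {"xyz": [0, 0, 0.011], "twist": [0, 0, 0], "jaw": 0.1}
    - {"xyz": [0, 0, 0.011], "twist": [0, 0, 0], "jaw": 0.1}

```text
clock: 4.82
tcp_pos: [0.581, 0.3079, 0.0018]
orientation: [-0.0, 0.988, 0.154, 0.0]
wrist_force: [0.0, -0.5, 2.4]
finger_gap: 0.032
```

```bash
python3 go.py .4837 .1158 .0 18
python3 - <<'E'
from h import *
c=snap("side")
cv2.imwrite("pics/c8.png",cv2.resize(c["color"][125:225,210:310],None,fx=5.5,fy=5.5,interpolation=2)[:,:,::-1])
E
```

```text
t 4.82 xyz [-0.1511  0.1534  0.0017] twist [-0.    -0.001 -0.005] gap 0.032 tcp [0.581  0.3079 0.0018] F [ 0.  -0.5  2.4]
```

View pics/c8.png

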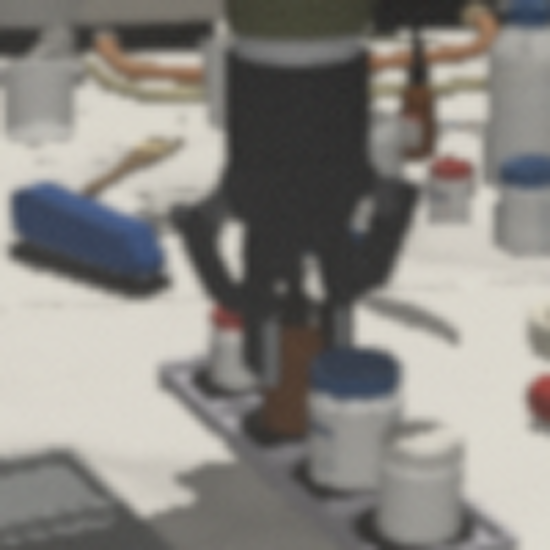

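Gap is 32 mm and the pads are on the amber body, with the tips about 28 mm above its base. Lift, carry to the second compartment from the right, and lower.

servo_tool:
  targets:
    - {"xyz": [0, 0, -0.02], "twist": [0, 0, 0], "jaw": 0.1}
    - {"xyz": [0, 0, -0.05], "twist": [0, 0, 0], "jaw": 0.1}
    - {"xyz": [0, 0, -0.08], "twist": [0, 0, 0], "jaw": 0.1}
    - {"xyz": [-0.008, 0.008, -0.09], "twist": [0, 0, 0], "jaw": 0.1}
    - {"xyz": [-0.028, 0.029, -0.09], "twist": [0, 0, 0], "jaw": 0.1}
    - {"xyz": [-0.05, 0.052, -0.09], "twist": [0, 0, 0], "jaw": 0.1}
    - {"xyz": [-0.072, 0.074, -0.09], "twist": [0, 0, 0], "jaw": 0.1}
    - {"xyz": [-0.094, 0.097, -0.09], "twist": [0, 0, 0], "jaw": 0.1}
    - {"xyz": [-0.116, 0.119, -0.09], "twist": [0, 0, 0], "jaw": 0.1}
    - {"xyz": [-0.136, 0.14, -0.09], "twist": [0, 0, 0], "jaw": 0.1}
    - {"xyz": [-0.146, 0.15, -0.09], "twist": [0, 0, 0], "jaw": 0.1}
    - {"xyz": [-0.15, 0.154, -0.09], "twist": [0, 0, 0], "jaw": 0.1}

```text
clock: 5.87
tcp_pos: [0.483, 0.1136, 0.0911]
orientation: [0.0, 0.988, 0.153, -0.001]
wrist_force: [0.5, 0.8, -0.1]
finger_gap: 0.0319
```

servo_tool:
  targets:
    - {"xyz": [0, 0, 0], "twist": [0, 0, 0], "jaw": 0.1}
    - {"xyz": [0, 0, 0.015], "twist": [0, 0, 0], "jaw": 0.1}
    - {"xyz": [0, 0, 0.035], "twist": [0, 0, 0], "jaw": 0.1}
    - {"xyz": [0, 0, 0.055], "twist": [0, 0, 0], "jaw": 0.1}
    - {"xyz": [0, 0, 0.07], "twist": [0, 0, 0], "jaw": 0.1}
    - {"xyz": [0, 0, 0.075], "twist": [0, 0, 0], "jaw": 0.1}
    - {"xyz": [0, 0, 0.075], "twist": [0, 0, 0], "jaw": 0.1}
    - {"xyz": [0, 0, 0.075], "twist": [0, 0, 0], "jaw": 0.1}

```text
clock: 6.53
tcp_pos: [0.4852, 0.1162, 0.0166]
orientation: [-0.0, 0.988, 0.154, 0.0]
wrist_force: [0.3, 0.2, -1.1]
finger_gap: 0.0314
```

```bash
python3 go.py .4837 .1158 .0 18
python3 - <<'E'
from h import *
c=snap("side"); t=snap("top")
k=np.hstack([c["color"][150:280,190:320],t["color"][175:305,175:305]])
cv2.imwrite("pics/c9.png",cv2.resize(k,None,fx=3,fy=3,interpolation=2)[:,:,::-1])
E
```

```text
t 6.53 xyz [-0.0016 -0.0001  0.0166] twist [-0.    -0.    -0.004] gap 0.0314 tcp [0.4852 0.1162 0.0166] F [ 0.3  0.2 -1.1]
```

View pics/c9.png

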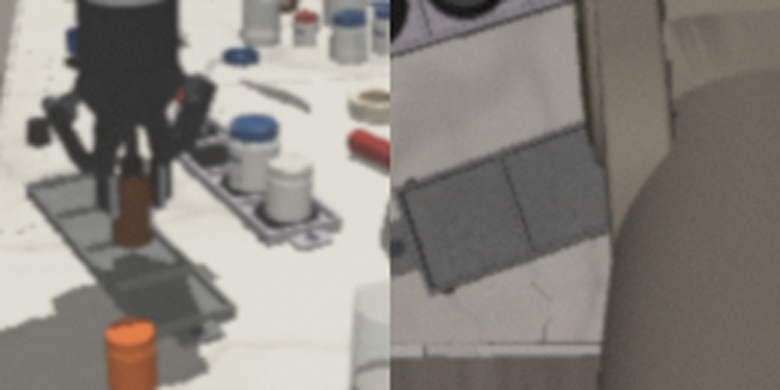

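The side view shows the dropper upright, its base at (132,243), over the second compartment from the right. Lower 19 mm and release.

servo_tool:
  targets:
    - {"xyz": [0, 0, 0.006], "twist": [0, 0, 0], "jaw": 0.1}
    - {"xyz": [0, 0, 0.012], "twist": [0, 0, 0], "jaw": 0.1}
    - {"xyz": [0, 0, 0.017], "twist": [0, 0, 0], "jaw": 0.1}
    - {"xyz": [0, 0, 0.019], "twist": [0, 0, 0], "jaw": 0.1}
    - {"xyz": [0, 0, 0.019], "twist": [0, 0, 0], "jaw": 0.1}
    - {"xyz": [0, 0, 0.019], "twist": [0, 0, 0], "jaw": 0.1}

```text
clock: 7.13
tcp_pos: [0.4844, 0.1154, -0.0022]
orientation: [0.0, 0.988, 0.154, -0.0]
wrist_force: [-1.3, -0.3, 5.9]
finger_gap: 0.0316
```

```bash
python3 go.py .4837 .1158 .0 18
```

```text
t 7.13 xyz [-0.0006 -0.0006 -0.0022] twist [ 0.     0.    -0.005] gap 0.0316 tcp [ 0.4844  0.1154 -0.0022] F [-1.3 -0.3  5.9]
```

servo_tool:
  targets:
    - {"xyz": [0, 0, 0], "twist": [0, 0, 0], "jaw": 0.5}
    - {"xyz": [0, 0, 0], "twist": [0, 0, 0], "jaw": 0.8}
    - {"xyz": [0, 0, 0], "twist": [0, 0, 0], "jaw": 1}
    - {"xyz": [0, 0, 0], "twist": [0, 0, 0], "jaw": 1}
    - {"xyz": [0, 0, 0], "twist": [0, 0, 0], "jaw": 1}
    - {"xyz": [0, 0, -0.015], "twist": [0, 0, 0], "jaw": 1}
    - {"xyz": [0, 0, -0.04], "twist": [0, 0, 0], "jaw": 1}
    - {"xyz": [0, 0, -0.07], "twist": [0, 0, 0], "jaw": 1}
    - {"xyz": [0, 0, -0.1], "twist": [0, 0, 0], "jaw": 1}
    - {"xyz": [0, 0, -0.1], "twist": [0, 0, 0], "jaw": 1}

```text
clock: 7.97
tcp_pos: [0.4885, 0.1158, 0.103]
orientation: [0.0, 0.988, 0.154, 0.005]
wrist_force: [0.6, -1.4, 0.0]
finger_gap: 0.0853
```

servo_tool:
  targets:
    - {"xyz": [0.02, -0.012, 0], "twist": [0, 0, 0], "jaw": 1}
    - {"xyz": [0.045, -0.026, 0], "twist": [0, 0, 0], "jaw": 1}
    - {"xyz": [0.07, -0.041, 0], "twist": [0, 0, 0], "jaw": 1}
    - {"xyz": [0.095, -0.056, 0], "twist": [0, 0, 0], "jaw": 1}
    - {"xyz": [0.12, -0.071, 0], "twist": [0, 0, 0], "jaw": 1}
    - {"xyz": [0.14, -0.083, 0], "twist": [0, 0, 0], "jaw": 1}
    - {"xyz": [0.15, -0.088, 0.0], "twist": [0, 0, 0], "jaw": 1}
    - {"xyz": [0.15, -0.088, 0.01], "twist": [0, 0, 0], "jaw": 1}
    - {"xyz": [0.15, -0.088, 0.03], "twist": [0, 0, 0], "jaw": 1}
    - {"xyz": [0.15, -0.088, 0.045], "twist": [0, 0, 0], "jaw": 1}
    - {"xyz": [0.15, -0.088, 0.05], "twist": [0, 0, 0], "jaw": 1}
    - {"xyz": [0.15, -0.088, 0.05], "twist": [0, 0, 0], "jaw": 1}

```text
clock: 8.97
tcp_pos: [0.5983, 0.2437, 0.0448]
orientation: [0.0, 0.988, 0.154, -0.003]
wrist_force: [-0.5, -0.1, 0.2]
finger_gap: 0.0856
```

```bash
python3 go.py .599 .246 -.009 18
python3 - <<'E'
from h import *
c=snap("side")
cv2.imwrite("pics/c10.png",cv2.resize(c["color"][140:280,190:330],None,fx=4,fy=4,interpolation=2)[:,:,::-1])
E
```

```text
t 8.97 xyz [ 0.0017 -0.002   0.0538] twist [-0.     0.005 -0.006] gap 0.0856 tcp [0.5983 0.2437 0.0448] F [-0.5 -0.1  0.2]
```

View pics/c10.png

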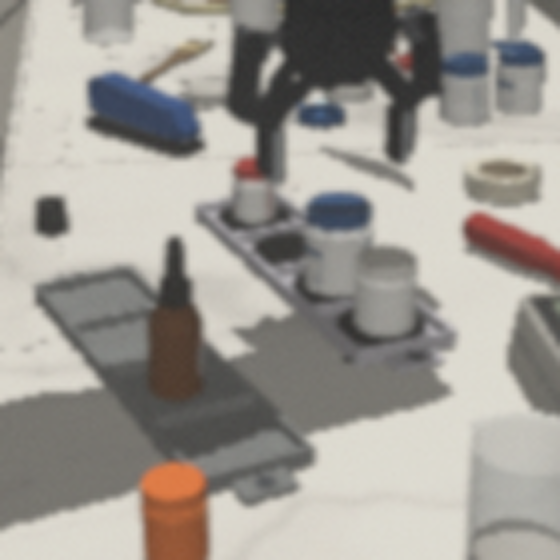

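The dropper stands upright at (175,390) in the second compartment from the right. The open fingers at (270,170) and (402,150) are centred on the blue-capped jar. Descend and grip it.

servo_tool:
  targets:
    - {"xyz": [0, 0, 0.02], "twist": [0, 0, 0], "jaw": 1}
    - {"xyz": [0, 0, 0.04], "twist": [0, 0, 0], "jaw": 1}
    - {"xyz": [0, 0, 0.053], "twist": [0, 0, 0], "jaw": 1}
    - {"xyz": [0, 0, 0.056], "twist": [0, 0, 0], "jaw": 1}
    - {"xyz": [0, 0, 0.056], "twist": [0, 0, 0], "jaw": 0.7}
    - {"xyz": [0, 0, 0.056], "twist": [0, 0, 0], "jaw": 0.55}
    - {"xyz": [0, 0, 0.056], "twist": [0, 0, 0], "jaw": 0.4}
    - {"xyz": [0, 0, 0.056], "twist": [0, 0, 0], "jaw": 0.3}
    - {"xyz": [0, 0, 0.056], "twist": [0, 0, 0], "jaw": 0.3}
    - {"xyz": [0, 0, 0.056], "twist": [0, 0, 0], "jaw": 0.3}
    - {"xyz": [0, 0, 0.056], "twist": [0, 0, 0], "jaw": 0.3}

```text
clock: 9.93
tcp_pos: [0.6021, 0.2452, -0.0066]
orientation: [-0.0, 0.988, 0.154, 0.002]
wrist_force: [-0.7, -0.4, 6.3]
finger_gap: 0.0442
```

```bash
python3 go.py .4607 .1798 -.013 18
```

```text
t 9.93 xyz [-0.1546  0.0193  0.006 ] twist [ 0.    -0.003 -0.005] gap 0.0442 tcp [ 0.6021  0.2452 -0.0066] F [-0.7 -0.4  6.3]
```

servo_tool:
  targets:
    - {"xyz": [0, 0, -0.02], "twist": [0, 0, 0], "jaw": 0.3}
    - {"xyz": [0, 0, -0.05], "twist": [0, 0, 0], "jaw": 0.3}
    - {"xyz": [0, 0, -0.08], "twist": [0, 0, 0], "jaw": 0.3}
    - {"xyz": [-0.01, 0.001, -0.09], "twist": [0, 0, 0], "jaw": 0.3}
    - {"xyz": [-0.035, 0.005, -0.09], "twist": [0, 0, 0], "jaw": 0.3}
    - {"xyz": [-0.06, 0.008, -0.09], "twist": [0, 0, 0], "jaw": 0.3}
    - {"xyz": [-0.085, 0.011, -0.09], "twist": [0, 0, 0], "jaw": 0.3}
    - {"xyz": [-0.11, 0.014, -0.09], "twist": [0, 0, 0], "jaw": 0.3}
    - {"xyz": [-0.135, 0.017, -0.09], "twist": [0, 0, 0], "jaw": 0.3}
    - {"xyz": [-0.148, 0.019, -0.09], "twist": [0, 0, 0], "jaw": 0.3}
    - {"xyz": [-0.153, 0.02, -0.09], "twist": [0, 0, 0], "jaw": 0.3}
    - {"xyz": [-0.153, 0.02, -0.09], "twist": [0, 0, 0], "jaw": 0.3}

```text
clock: 10.93
tcp_pos: [0.4604, 0.179, 0.082]
orientation: [0.0, 0.988, 0.154, 0.0]
wrist_force: [0.4, 0.1, -1.3]
finger_gap: 0.0444
```

servo_tool:
  targets:
    - {"xyz": [0, 0, 0.015], "twist": [0, 0, 0], "jaw": 0.3}
    - {"xyz": [0, 0, 0.035], "twist": [0, 0, 0], "jaw": 0.3}
    - {"xyz": [0, 0, 0.055], "twist": [0, 0, 0], "jaw": 0.3}
    - {"xyz": [0, 0, 0.07], "twist": [0, 0, 0], "jaw": 0.3}
    - {"xyz": [0, 0, 0.075], "twist": [0, 0, 0], "jaw": 0.3}
    - {"xyz": [0, 0, 0.075], "twist": [0, 0, 0], "jaw": 0.3}
    - {"xyz": [0, 0, 0.075], "twist": [0, 0, 0], "jaw": 0.3}

```text
clock: 11.52
tcp_pos: [0.4621, 0.1796, 0.0068]
orientation: [0.0, 0.988, 0.154, 0.0]
wrist_force: [-0.3, 0.5, -0.7]
finger_gap: 0.0444
```

```bash
python3 go.py .4607 .1798 -.013 18
python3 - <<'E'
from h import *
c=snap("side")
cv2.imwrite("pics/c11.png",cv2.resize(c["color"][160:280,190:310],None,fx=4,fy=4,interpolation=2)[:,:,::-1])
E
```

```text
t 11.52 xyz [-0.0012 -0.0006  0.0198] twist [ 0.    -0.001 -0.005] gap 0.0444 tcp [0.4621 0.1796 0.0068] F [-0.3  0.5 -0.7]
```

View pics/c11.png

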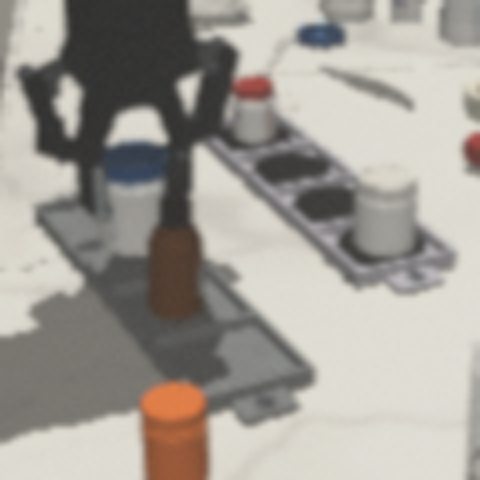

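The large jar hangs upright above the second compartment from the left, centred about (140,250), and the dropper is undisturbed. Lower and release.

servo_tool:
  targets:
    - {"xyz": [0, 0, 0.006], "twist": [0, 0, 0], "jaw": 0.3}
    - {"xyz": [0, 0, 0.012], "twist": [0, 0, 0], "jaw": 0.3}
    - {"xyz": [0, 0, 0.017], "twist": [0, 0, 0], "jaw": 0.3}
    - {"xyz": [0, 0, 0.019], "twist": [0, 0, 0], "jaw": 0.3}
    - {"xyz": [0, 0, 0.019], "twist": [0, 0, 0], "jaw": 0.3}
    - {"xyz": [0, 0, 0.019], "twist": [0, 0, 0], "jaw": 0.3}

```text
clock: 12.07
tcp_pos: [0.4615, 0.1794, -0.0108]
orientation: [0.0, 0.988, 0.154, 0.001]
wrist_force: [-4.9, -1.8, 17.3]
finger_gap: 0.0444
```

```bash
python3 go.py .6189 .1804 -.011 18
```

```text
t 12.07 xyz [0.1502 0.0469 0.0005] twist [ 0.    -0.002 -0.005] gap 0.0444 tcp [ 0.4615  0.1794 -0.0108] F [-4.9 -1.8 17.3]
```

servo_tool:
  targets:
    - {"xyz": [0, 0, -0.002], "twist": [0, 0, 0], "jaw": 0.3}
    - {"xyz": [0, 0, -0.002], "twist": [0, 0, 0], "jaw": 0.65}
    - {"xyz": [0, 0, -0.002], "twist": [0, 0, 0], "jaw": 0.8}
    - {"xyz": [0, 0, -0.002], "twist": [0, 0, 0], "jaw": 1}
    - {"xyz": [0, 0, -0.002], "twist": [0, 0, 0], "jaw": 1}
    - {"xyz": [0, 0, -0.002], "twist": [0, 0, 0], "jaw": 1}
    - {"xyz": [0, 0, -0.02], "twist": [0, 0, 0], "jaw": 1}
    - {"xyz": [0, 0, -0.045], "twist": [0, 0, 0], "jaw": 1}
    - {"xyz": [0, 0, -0.075], "twist": [0, 0, 0], "jaw": 1}
    - {"xyz": [0, 0, -0.1], "twist": [0, 0, 0], "jaw": 1}
    - {"xyz": [0, 0, -0.1], "twist": [0, 0, 0], "jaw": 1}

```text
clock: 12.98
tcp_pos: [0.4646, 0.1801, 0.0923]
orientation: [-0.0, 0.988, 0.154, 0.004]
wrist_force: [0.1, -0.2, 0.8]
finger_gap: 0.0853
```

servo_tool:
  targets:
    - {"xyz": [0.02, 0.006, 0], "twist": [0, 0, 0], "jaw": 1}
    - {"xyz": [0.045, 0.014, 0], "twist": [0, 0, 0], "jaw": 1}
    - {"xyz": [0.07, 0.022, 0], "twist": [0, 0, 0], "jaw": 1}
    - {"xyz": [0.095, 0.03, 0], "twist": [0, 0, 0], "jaw": 1}
    - {"xyz": [0.12, 0.038, 0], "twist": [0, 0, 0], "jaw": 1}
    - {"xyz": [0.14, 0.045, 0], "twist": [0, 0, 0], "jaw": 1}
    - {"xyz": [0.15, 0.048, 0], "twist": [0, 0, 0], "jaw": 1}
    - {"xyz": [0.15, 0.048, 0.01], "twist": [0, 0, 0], "jaw": 1}
    - {"xyz": [0.15, 0.048, 0.03], "twist": [0, 0, 0], "jaw": 1}
    - {"xyz": [0.15, 0.048, 0.045], "twist": [0, 0, 0], "jaw": 1}
    - {"xyz": [0.15, 0.048, 0.05], "twist": [0, 0, 0], "jaw": 1}
    - {"xyz": [0.15, 0.048, 0.05], "twist": [0, 0, 0], "jaw": 1}

```text
clock: 13.98
tcp_pos: [0.6157, 0.1789, 0.0347]
orientation: [0.0, 0.988, 0.154, -0.003]
wrist_force: [-0.5, 0.1, 0.5]
finger_gap: 0.0851
```

```bash
python3 go.py .6189 .1804 -.011 18
python3 - <<'E'
from h import *
c=snap("side")
P=cloud(c)
for n,X in(("large",(.461,.18)),("drop",(.484,.116)),("medium",(.619,.18))):
    k=(np.hypot(P[...,0]-X[0],P[...,1]-X[1])<.034)&(P[...,2]>.025)&(P[...,2]<.12)&(c["depth"]>0); q=P[k]; print(n,k.sum(),"ztop",np.round(np.percentile(q[:,2],98),3),"x by height",[(round(a,2),np.round(q[(q[:,2]>a)&(q[:,2]<a+.012)][:,0].mean(),4)) for a in(.026,.04,.052)])
E
```

```text
t 13.98 xyz [ 0.0038 -0.0004  0.0456] twist [-0.001  0.005 -0.005] gap 0.0851 tcp [0.6157 0.1789 0.0347] F [-0.5  0.1  0.5]
large 293 ztop 0.063 x by height [(0.03, np.float64(0.4544)), (0.04, np.float64(0.4586)), (0.05, np.float64(0.4614))]
drop 316 ztop 0.1 x by height [(0.03, np.float64(0.4828)), (0.04, np.float64(0.4838)), (0.05, np.float64(0.4842))]
medium 235 ztop 0.055 x by height [(0.03, np.float64(0.6196)), (0.04, np.float64(0.6195)), (0.05, np.float64(0.623))]
```

The large jar's top is at 0.063 and the dropper's at 0.10, so both are seated. Grip the medium jar.

servo_tool:
  targets:
    - {"xyz": [0, 0, 0.02], "twist": [0, 0, 0], "jaw": 1}
    - {"xyz": [0, 0, 0.04], "twist": [0, 0, 0], "jaw": 1}
    - {"xyz": [0, 0, 0.047], "twist": [0, 0, 0], "jaw": 1}
    - {"xyz": [0, 0, 0.05], "twist": [0, 0, 0], "jaw": 1}
    - {"xyz": [0, 0, 0.05], "twist": [0, 0, 0], "jaw": 0.7}
    - {"xyz": [0, 0, 0.05], "twist": [0, 0, 0], "jaw": 0.5}
    - {"xyz": [0, 0, 0.05], "twist": [0, 0, 0], "jaw": 0.35}
    - {"xyz": [0, 0, 0.05], "twist": [0, 0, 0], "jaw": 0.2}
    - {"xyz": [0, 0, 0.05], "twist": [0, 0, 0], "jaw": 0.2}
    - {"xyz": [0, 0, 0.05], "twist": [0, 0, 0], "jaw": 0.2}
    - {"xyz": [0, 0, 0.05], "twist": [0, 0, 0], "jaw": 0.2}

```text
clock: 14.95
tcp_pos: [0.6198, 0.1794, -0.011]
orientation: [0.0, 0.988, 0.154, 0.001]
wrist_force: [-0.2, -0.0, 6.6]
finger_gap: 0.0382
```

```bash
python3 go.py .4377 .2438 -.013 18
```

```text
t 14.95 xyz [-0.1539 -0.1167  0.0016] twist [ 0.    -0.003 -0.005] gap 0.0382 tcp [ 0.6198  0.1794 -0.011 ] F [-0.2 -0.   6.6]
```

servo_tool:
  targets:
    - {"xyz": [0, 0, -0.02], "twist": [0, 0, 0], "jaw": 0.2}
    - {"xyz": [0, 0, -0.05], "twist": [0, 0, 0], "jaw": 0.2}
    - {"xyz": [0, 0, -0.08], "twist": [0, 0, 0], "jaw": 0.2}
    - {"xyz": [-0.01, -0.008, -0.09], "twist": [0, 0, 0], "jaw": 0.2}
    - {"xyz": [-0.035, -0.027, -0.09], "twist": [0, 0, 0], "jaw": 0.2}
    - {"xyz": [-0.06, -0.046, -0.09], "twist": [0, 0, 0], "jaw": 0.2}
    - {"xyz": [-0.085, -0.065, -0.09], "twist": [0, 0, 0], "jaw": 0.2}
    - {"xyz": [-0.11, -0.084, -0.09], "twist": [0, 0, 0], "jaw": 0.2}
    - {"xyz": [-0.135, -0.103, -0.09], "twist": [0, 0, 0], "jaw": 0.2}
    - {"xyz": [-0.148, -0.112, -0.09], "twist": [0, 0, 0], "jaw": 0.2}
    - {"xyz": [-0.153, -0.116, -0.09], "twist": [0, 0, 0], "jaw": 0.2}
    - {"xyz": [-0.153, -0.116, -0.09], "twist": [0, 0, 0], "jaw": 0.2}

```text
clock: 15.95
tcp_pos: [0.4363, 0.2436, 0.0777]
orientation: [0.0, 0.988, 0.155, -0.0]
wrist_force: [-0.4, -0.3, -0.7]
finger_gap: 0.0382
```

servo_tool:
  targets:
    - {"xyz": [0, 0, 0.015], "twist": [0, 0, 0], "jaw": 0.2}
    - {"xyz": [0, 0, 0.035], "twist": [0, 0, 0], "jaw": 0.2}
    - {"xyz": [0, 0, 0.055], "twist": [0, 0, 0], "jaw": 0.2}
    - {"xyz": [0, 0, 0.07], "twist": [0, 0, 0], "jaw": 0.2}
    - {"xyz": [0, 0, 0.075], "twist": [0, 0, 0], "jaw": 0.2}
    - {"xyz": [0, 0, 0.075], "twist": [0, 0, 0], "jaw": 0.2}
    - {"xyz": [0, 0, 0.075], "twist": [0, 0, 0], "jaw": 0.2}

```text
clock: 16.53
tcp_pos: [0.4387, 0.243, 0.0027]
orientation: [0.0, 0.988, 0.153, 0.0]
wrist_force: [0.4, -0.5, -0.6]
finger_gap: 0.038
```

```bash
python3 go.py .4377 .2438 -.013 18
python3 - <<'E'
from h import *
c=snap("side"); P=cloud(c); t=env.get_state()["tcp_pos"]
k=(np.hypot(P[...,0]-t[0],P[...,1]-t[1]+.01)<.03)&(P[...,2]>.015)&(P[...,2]<.1)&(c["color"].min(2)>100); print(k.sum(),np.round(P[k].min(0),3),np.round(P[k].max(0),3))
E
```

```text
t 16.53 xyz [-0.0007 -0.0011  0.0157] twist [ 0.    -0.    -0.006] gap 0.038 tcp [0.4387 0.243  0.0027] F [ 0.4 -0.5 -0.6]
234 [0.41  0.22  0.021] [0.458 0.262 0.097]
```

Held at 38 mm and in position. Lower 18 mm.

servo_tool:
  targets:
    - {"xyz": [0, 0, 0.006], "twist": [0, 0, 0], "jaw": 0.2}
    - {"xyz": [0, 0, 0.012], "twist": [0, 0, 0], "jaw": 0.2}
    - {"xyz": [0, 0, 0.016], "twist": [0, 0, 0], "jaw": 0.2}
    - {"xyz": [0, 0, 0.018], "twist": [0, 0, 0], "jaw": 0.2}
    - {"xyz": [0, 0, 0.018], "twist": [0, 0, 0], "jaw": 0.2}

```text
clock: 17.0
tcp_pos: [0.4375, 0.2432, -0.015]
orientation: [0.0, 0.988, 0.154, 0.0]
wrist_force: [-1.3, 0.4, 5.0]
finger_gap: 0.0383
```

```bash
python3 go.py .557 .3755 -.013 18
```

```text
t 17.0 xyz [ 0.1541 -0.0897 -0.002 ] twist [ 0.    -0.    -0.005] gap 0.0383 tcp [ 0.4375  0.2432 -0.015 ] F [-1.3  0.4  5. ]
```

servo_tool:
  targets:
    - {"xyz": [0, 0, 0], "twist": [0, 0, 0], "jaw": 0.6}
    - {"xyz": [0, 0, 0], "twist": [0, 0, 0], "jaw": 0.8}
    - {"xyz": [0, 0, 0], "twist": [0, 0, 0], "jaw": 1}
    - {"xyz": [0, 0, 0], "twist": [0, 0, 0], "jaw": 1}
    - {"xyz": [0, 0, 0], "twist": [0, 0, 0], "jaw": 1}
    - {"xyz": [0, 0, -0.015], "twist": [0, 0, 0], "jaw": 1}
    - {"xyz": [0, 0, -0.045], "twist": [0, 0, 0], "jaw": 1}
    - {"xyz": [0, 0, -0.075], "twist": [0, 0, 0], "jaw": 1}
    - {"xyz": [0, 0, -0.1], "twist": [0, 0, 0], "jaw": 1}
    - {"xyz": [0, 0, -0.1], "twist": [0, 0, 0], "jaw": 1}

```text
clock: 17.83
tcp_pos: [0.441, 0.2445, 0.0895]
orientation: [-0.001, 0.988, 0.154, 0.004]
wrist_force: [1.4, 0.9, -0.1]
finger_gap: 0.0857
```

servo_tool:
  targets:
    - {"xyz": [0.02, -0.012, 0], "twist": [0, 0, 0], "jaw": 1}
    - {"xyz": [0.045, -0.026, 0], "twist": [0, 0, 0], "jaw": 1}
    - {"xyz": [0.07, -0.041, 0], "twist": [0, 0, 0], "jaw": 1}
    - {"xyz": [0.095, -0.056, 0], "twist": [0, 0, 0], "jaw": 1}
    - {"xyz": [0.12, -0.07, 0], "twist": [0, 0, 0], "jaw": 1}
    - {"xyz": [0.143, -0.084, 0], "twist": [0, 0, 0], "jaw": 1}
    - {"xyz": [0.154, -0.09, 0], "twist": [0, 0, 0], "jaw": 1}
    - {"xyz": [0.154, -0.09, 0.01], "twist": [0, 0, 0], "jaw": 1}
    - {"xyz": [0.154, -0.09, 0.03], "twist": [0, 0, 0], "jaw": 1}
    - {"xyz": [0.154, -0.09, 0.045], "twist": [0, 0, 0], "jaw": 1}
    - {"xyz": [0.154, -0.09, 0.05], "twist": [0, 0, 0], "jaw": 1}
    - {"xyz": [0.154, -0.09, 0.05], "twist": [0, 0, 0], "jaw": 1}

```text
clock: 18.83
tcp_pos: [0.5544, 0.3741, 0.0316]
orientation: [0.001, 0.988, 0.154, -0.003]
wrist_force: [0.6, 0.2, -0.2]
finger_gap: 0.0856
```

```bash
python3 go.py .557 .3755 -.013 18
python3 - <<'E'
from h import *
c=snap("side")
cv2.imwrite("pics/c12.png",cv2.resize(c["color"][130:270,185:325],None,fx=4,fy=4,interpolation=2)[:,:,::-1])
E
```

```text
t 18.83 xyz [ 0.0031 -0.0006  0.0446] twist [ 0.001  0.005 -0.005] gap 0.0856 tcp [0.5544 0.3741 0.0316] F [ 0.6  0.2 -0.2]
```

View pics/c12.png

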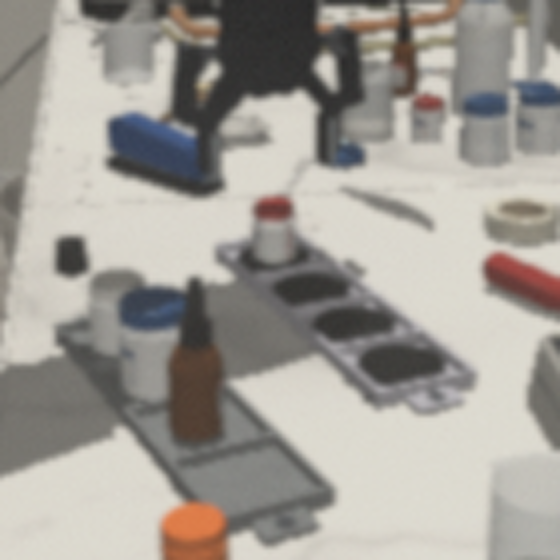

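Three containers stand in the grey rack: white (117,310), blue (155,345) and dropper (195,400). The open fingers at (208,180) and (330,160) are centred over the red-capped jar at (272,230). Grip it.

servo_tool:
  targets:
    - {"xyz": [0, 0, 0.02], "twist": [0, 0, 0], "jaw": 1}
    - {"xyz": [0, 0, 0.038], "twist": [0, 0, 0], "jaw": 1}
    - {"xyz": [0, 0, 0.044], "twist": [0, 0, 0], "jaw": 1}
    - {"xyz": [0, 0, 0.046], "twist": [0, 0, 0], "jaw": 1}
    - {"xyz": [0, 0, 0.046], "twist": [0, 0, 0], "jaw": 0.7}
    - {"xyz": [0, 0, 0.046], "twist": [0, 0, 0], "jaw": 0.5}
    - {"xyz": [0, 0, 0.046], "twist": [0, 0, 0], "jaw": 0.35}
    - {"xyz": [0, 0, 0.046], "twist": [0, 0, 0], "jaw": 0.2}
    - {"xyz": [0, 0, 0.046], "twist": [0, 0, 0], "jaw": 0.1}
    - {"xyz": [0, 0, 0.046], "twist": [0, 0, 0], "jaw": 0.1}
    - {"xyz": [0, 0, 0.046], "twist": [0, 0, 0], "jaw": 0.1}
    - {"xyz": [0, 0, 0.046], "twist": [0, 0, 0], "jaw": 0.1}

```text
clock: 19.88
tcp_pos: [0.5576, 0.3762, -0.0103]
orientation: [-0.0, 0.988, 0.154, 0.001]
wrist_force: [-0.9, -0.3, 5.7]
finger_gap: 0.0303
```

```bash
python3 go.py .5067 .0518 .09 18
```

```text
t 19.88 xyz [-0.147   0.2935 -0.1006] twist [-0.    -0.002 -0.005] gap 0.0303 tcp [ 0.5576  0.3762 -0.0103] F [-0.9 -0.3  5.7]
```

servo_tool:
  targets:
    - {"xyz": [0, 0, -0.02], "twist": [0, 0, 0], "jaw": 0.1}
    - {"xyz": [0, 0, -0.05], "twist": [0, 0, 0], "jaw": 0.1}
    - {"xyz": [0, 0.01, -0.08], "twist": [0, 0, 0], "jaw": 0.1}
    - {"xyz": [0, 0.035, -0.09], "twist": [0, 0, 0], "jaw": 0.1}
    - {"xyz": [0, 0.065, -0.09], "twist": [0, 0, 0], "jaw": 0.1}
    - {"xyz": [0, 0.097, -0.09], "twist": [0, 0, 0], "jaw": 0.1}
    - {"xyz": [0, 0.13, -0.09], "twist": [0, 0, 0], "jaw": 0.1}
    - {"xyz": [0, 0.163, -0.09], "twist": [0, 0, 0], "jaw": 0.1}
    - {"xyz": [0, 0.196, -0.09], "twist": [0, 0, 0], "jaw": 0.1}
    - {"xyz": [0, 0.229, -0.09], "twist": [0, 0, 0], "jaw": 0.1}
    - {"xyz": [-0.01, 0.262, -0.09], "twist": [0, 0, 0], "jaw": 0.1}
    - {"xyz": [-0.025, 0.283, -0.09], "twist": [0, 0, 0], "jaw": 0.1}

```text
clock: 20.88
tcp_pos: [0.6206, 0.0955, 0.078]
orientation: [0.001, 0.988, 0.153, 0.0]
wrist_force: [0.4, 1.2, -1.4]
finger_gap: 0.0307
```

servo_tool:
  targets:
    - {"xyz": [-0.025, 0.008, 0], "twist": [0, 0, 0], "jaw": 0.1}
    - {"xyz": [-0.05, 0.01, 0], "twist": [0, 0, 0], "jaw": 0.1}
    - {"xyz": [-0.08, 0.01, 0], "twist": [0, 0, 0], "jaw": 0.1}
    - {"xyz": [-0.105, 0.01, 0], "twist": [0, 0, 0], "jaw": 0.1}
    - {"xyz": [-0.117, 0.01, 0], "twist": [0, 0, 0], "jaw": 0.1}
    - {"xyz": [-0.121, 0.01, 0.005], "twist": [0, 0, 0], "jaw": 0.1}
    - {"xyz": [-0.121, 0.01, 0.025], "twist": [0, 0, 0], "jaw": 0.1}
    - {"xyz": [-0.121, 0.01, 0.045], "twist": [0, 0, 0], "jaw": 0.1}
    - {"xyz": [-0.121, 0.01, 0.062], "twist": [0, 0, 0], "jaw": 0.1}
    - {"xyz": [-0.121, 0.01, 0.07], "twist": [0, 0, 0], "jaw": 0.1}
    - {"xyz": [-0.121, 0.01, 0.072], "twist": [0, 0, 0], "jaw": 0.1}
    - {"xyz": [-0.121, 0.01, 0.072], "twist": [0, 0, 0], "jaw": 0.1}

```text
clock: 21.88
tcp_pos: [0.5068, 0.0524, 0.0059]
orientation: [-0.0, 0.988, 0.154, -0.001]
wrist_force: [0.8, 0.2, -0.7]
finger_gap: 0.0309
```

```bash
python3 go.py .5067 .0518 -.015 18
python3 - <<'E'
from h import *
c=snap("side")
cv2.imwrite("pics/c13.png",cv2.resize(c["color"][160:280,190:310],None,fx=4,fy=4,interpolation=2)[:,:,::-1])
E
```

```text
t 21.88 xyz [-0.0003  0.0005  0.0209] twist [-0.     0.001 -0.005] gap 0.0309 tcp [0.5068 0.0524 0.0059] F [ 0.8  0.2 -0.7]
```

View pics/c13.png

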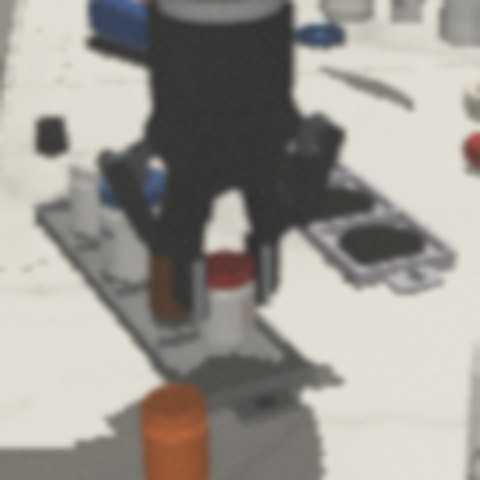

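The small jar hangs upright over the rightmost compartment, its base at about (228,345). Lower and release.

servo_tool:
  targets:
    - {"xyz": [0, 0, 0.006], "twist": [0, 0, 0], "jaw": 0.1}
    - {"xyz": [0, 0, 0.012], "twist": [0, 0, 0], "jaw": 0.1}
    - {"xyz": [0, 0, 0.018], "twist": [0, 0, 0], "jaw": 0.1}
    - {"xyz": [0, 0, 0.021], "twist": [0, 0, 0], "jaw": 0.1}
    - {"xyz": [0, 0, 0.021], "twist": [0, 0, 0], "jaw": 0.1}

```text
clock: 22.35
tcp_pos: [0.5068, 0.0522, -0.0143]
orientation: [0.0, 0.988, 0.154, 0.0]
wrist_force: [-1.7, 0.3, 3.1]
finger_gap: 0.0308
```

```bash
python3 go.py .5067 .0518 -.015 18
```

```text
t 22.35 xyz [-0.0002  0.0004  0.0007] twist [ 0.    -0.    -0.005] gap 0.0308 tcp [ 0.5068  0.0522 -0.0143] F [-1.7  0.3  3.1]
```

servo_tool:
  targets:
    - {"xyz": [0, 0, 0], "twist": [0, 0, 0], "jaw": 0.5}
    - {"xyz": [0, 0, 0], "twist": [0, 0, 0], "jaw": 0.7}
    - {"xyz": [0, 0, 0], "twist": [0, 0, 0], "jaw": 0.9}
    - {"xyz": [0, 0, 0], "twist": [0, 0, 0], "jaw": 1}
    - {"xyz": [0, 0, 0], "twist": [0, 0, 0], "jaw": 1}
    - {"xyz": [0, 0, -0.015], "twist": [0, 0, 0], "jaw": 1}
    - {"xyz": [0, 0, -0.04], "twist": [0, 0, 0], "jaw": 1}
    - {"xyz": [0, 0, -0.075], "twist": [0, 0, 0], "jaw": 1}
    - {"xyz": [0, 0, -0.11], "twist": [0, 0, 0], "jaw": 1}
    - {"xyz": [0, 0, -0.15], "twist": [0, 0, 0], "jaw": 1}
    - {"xyz": [0, 0, -0.18], "twist": [0, 0, 0], "jaw": 1}
    - {"xyz": [0, 0, -0.18], "twist": [0, 0, 0], "jaw": 1}

```text
clock: 23.35
tcp_pos: [0.511, 0.052, 0.1723]
orientation: [0.001, 0.988, 0.154, 0.006]
wrist_force: [0.5, -1.2, -0.0]
finger_gap: 0.0855
```

servo_tool:
  targets:
    - {"xyz": [-0.015, 0.025, 0], "twist": [0, 0, 0], "jaw": 1}
    - {"xyz": [-0.03, 0.055, 0], "twist": [0, 0, 0], "jaw": 1}
    - {"xyz": [-0.045, 0.085, 0], "twist": [0, 0, 0], "jaw": 1}
    - {"xyz": [-0.06, 0.115, 0], "twist": [0, 0, 0], "jaw": 1}
    - {"xyz": [-0.075, 0.145, 0], "twist": [0, 0, 0], "jaw": 1}
    - {"xyz": [-0.09, 0.175, 0], "twist": [0, 0, 0], "jaw": 1}
    - {"xyz": [-0.105, 0.205, 0], "twist": [0, 0, 0], "jaw": 1}
    - {"xyz": [-0.12, 0.235, 0], "twist": [0, 0, 0], "jaw": 1}
    - {"xyz": [-0.135, 0.265, 0], "twist": [0, 0, 0], "jaw": 1}
    - {"xyz": [-0.15, 0.295, 0], "twist": [0, 0, 0], "jaw": 1}
    - {"xyz": [-0.15, 0.295, 0], "twist": [0, 0, 0], "jaw": 1}
    - {"xyz": [-0.15, 0.295, 0], "twist": [0, 0, 0], "jaw": 1}

```text
clock: 24.35
tcp_pos: [0.4531, -0.2759, 0.1646]
orientation: [-0.0, 0.988, 0.152, -0.0]
wrist_force: [-0.8, 1.4, 0.4]
finger_gap: 0.0856
```

Run:
```python
from h import *
t=snap("top"); s=snap("side"); P=cloud(t)
o=np.array([.4722,.1478]); a=np.radians(19.76)
for n,h,w,e in(("medium",.052,.102,0),("large",.064,.034,0),("drop",.104,-.034,0),("small",.048,-.102,0)):
    q=o+w*np.array([-np.sin(a),np.cos(a)]); k=(np.hypot(P[...,0]-q[0],P[...,1]-q[1])<.034)&(P[...,2]>h-(.02 if n=="drop" else .007))
    v,u=np.nonzero(k); g=ray(t,u.mean(),v.mean(),h)[:2]-o
    print(n,len(u),"ztop",np.round(np.median(P[k][:,2]),3),"rack x,y",np.round([g@[np.cos(a),np.sin(a)],g@[-np.sin(a),np.cos(a)]],4))
st=env.get_state(); print(st["clock"],st["tcp_pos"],st["wrist_force"])
k=np.hstack([t["color"][135:275,105:305],s["color"][140:280,180:310]])
cv2.imwrite("pics/f.png",cv2.resize(k,None,fx=2.4,fy=2.4,interpolation=2)[:,:,::-1])
```

```text
medium 351 ztop 0.051 rack x,y [0.0005 0.1023]
large 487 ztop 0.063 rack x,y [0.0006 0.0356]
drop 43 ztop 0.1 rack x,y [ 0.0003 -0.0303]
small 229 ztop 0.047 rack x,y [ 0.0001 -0.0996]
24.45 [ 0.45329544 -0.27378663  0.16490305] [-0.68590289  0.1446765  -0.24322529]
```

View pics/f.png

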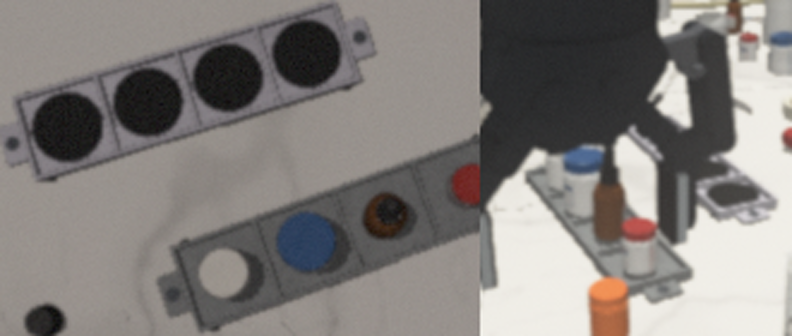

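The final picture shows white (222,272), blue (306,242), dropper (388,212) and red (470,185) standing one per compartment in mirrored order. The robot is clear, so I'll hand in.

```bash
python3 -c "
from workcell import env
print(env.hand_in())"
```

```text
the job is handed in; nothing more can be done
None
```

I moved all four containers into the grey rack in reverse order and handed the job in at about 24.5 s. From left to right they now stand: medium white, large blue, dropper, small red.

**Last checks:** In the camera images each container is upright and within about 4 mm of its compartment centre. The measured top heights match a base on the compartment floor. The gripper was open and clear of everything. The bung and the orange lookalike jar look unmoved; I did not check the beaker or tape roll by measurement.

**Disagreements:**
- **Gripper height:** the reported TCP height read about 35 mm lower than the gripper seen by camera. I set the grasp heights from the camera, and touchdown forces at placing were 3 to 17 N.
- **Rack angle:** both rows measured about 17 to 20 degrees, not the stated 5 to 15, so I used the measured values.
- **Refused move:** one move call was refused because its rows had no twist. It moved nothing.

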